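# Start the foil press from its sloping console

## Task

Start a run on the foil press: turn the dial on its sloping console until the white pointer is at the gold tab, and let go of it. Then press the white key (feed), the yellow key (heat) and the green key (start) in that order, one at a time, each all the way down and let up again before the next. Leave the dial at the tab, never press the red stop key, and do not disturb the things standing around.

Things in the scene. Friction and masses are not known exactly. Their poses are not given: they have to be found in the camera images.
- press: white foil press, 450 x 320; origin on the table under its panel's centre, x away from the robot, y along the controls. The dark panel, 170 long, slopes 26 deg to the robot: outward normal (-0.438, 0, 0.899) in the press frame, centre 87 high, low edge 50. On its centre line: dial left (+y 145), four keys 68 apart in any colour order. Deck behind 125 high, gold roll to 195
- dial_grip (a point): on the dial's axis at grip height (34 off the panel). Dial: black disc 68 across, its top 12 off the panel, with a bar across it 66 long, 16 thick, 44 off the panel at its top; a white line on one end of the bar is the pointer. Site z: outward dial axis; the bar lies along point x, the pointer at its -x end
- dial_pointer (a point): where the dial's pointer points: 45 from the dial axis on the pointer's side, 6 off the panel; turns with the dial
- gold_mark (a point): gold tab on the dark ring around the dial: point 45 from the dial axis, 6 off the panel. The dial is set when dial_pointer meets it. Touching does not move the ring
- dial (a joint): dial angle, rad: 0 when the pointer points down the slope, grows clockwise as seen from the robot, stops at 0 and 4.6; stays where it is left. It starts 0.7 to 1.5 rad short (anticlockwise) of the gold tab
- white_top (a point): centre of the top of the white key; moves with the key. Site z: outward key axis (square to the sloping panel), x: up the slope. Spring key 60 (up the slope) x 42 wide, top 22 off the panel when up, travel 8 inwards, fully down at about 4 N
- white_key (a joint): how far the white key is pressed, m: 0 up, 0.008 fully down
- yellow_top (a point): centre of the top of the yellow key; moves with the key. Site z: outward key axis (square to the sloping panel), x: up the slope. Spring key 60 (up the slope) x 42 wide, top 22 off the panel when up, travel 8 inwards, fully down at about 4 N
- yellow_key (a joint): how far the yellow key is pressed, m: 0 up, 0.008 fully down
- green_top (a point): centre of the top of the green key; moves with the key. Site z: outward key axis (square to the sloping panel), x: up the slope. Spring key 60 (up the slope) x 42 wide, top 22 off the panel when up, travel 8 inwards, fully down at about 4 N
- green_key (a joint): how far the green key is pressed, m: 0 up, 0.008 fully down
- red_top (a point): centre of the top of the red key (stop key, not to be pressed); moves with the key. Site z: outward key axis (square to the sloping panel), x: up the slope. Spring key 60 (up the slope) x 42 wide, top 22 off the panel when up, travel 8 inwards, fully down at about 4 N
- red_key (a joint): how far the red key is pressed, m: 0 up, 0.008 fully down
- paperweight: loose white marble bar 180 x 26 x 22, lying on the press deck behind the keys; origin under its centre, long axis y
- ink_pot: loose pale green lidded porcelain pot, 104 across, 72 tall, at the left end of the press; origin under its centre
- saucer: loose white saucer 110 across, 14 tall, at the right end of the press; origin under its centre
- ink_jar: loose black ink jar with red cap, 64 across, 85 tall, at the right end of the press; origin under its centre
- brush_stand: loose dark wooden rest 45 x 140 x 20 with a writing brush (260 long, 14 thick, 34 high in all) fixed on it, on the table before the console; origin under the rest's centre, brush along its y
- seal_box: loose red and gold box 80 x 110 x 50, at the left end of the press; origin under its centre

How it is judged:
On the way, in this order (a step that is already met when the one before it is completed fails the run):
1. the dial's pointer is at the gold tab (within 6.5 mm at 45 mm radius, about 8 degrees) and the fingers have let go (touching nothing) (distance between dial_pointer and gold_mark below 0.0065 m and contact force between the fingers and anything else below 0.3 N), for 0.3 s.
2. the white key is pressed down (over 5.5 of 8 mm) with all other keys up (under 2 mm) and the dial at the tab (value of joint white_key above 0.0055 m and value of joint each of yellow_key, green_key, red_key below 0.002 m and distance between dial_pointer and gold_mark below 0.0065 m), for 0.05 s.
3. the yellow key is pressed down (over 5.5 of 8 mm) with all other keys up (under 2 mm) and the dial at the tab (value of joint yellow_key above 0.0055 m and value of joint each of white_key, green_key, red_key below 0.002 m and distance between dial_pointer and gold_mark below 0.0065 m), for 0.05 s.
4. the green key is pressed down (over 5.5 of 8 mm) with all other keys up (under 2 mm) and the dial at the tab (value of joint green_key above 0.0055 m and value of joint each of white_key, yellow_key, red_key below 0.002 m and distance between dial_pointer and gold_mark below 0.0065 m), for 0.05 s.
At the end, for the whole second after the job is handed in: the dial's pointer is within 6.5 mm (about 8 degrees) of the gold tab and all four keys are up again (under 2 mm) (distance between dial_pointer and gold_mark below 0.0065 m and value of joint each of white_key, yellow_key, green_key, red_key below 0.002 m); the robot touches nothing.
It fails at once if the red stop key is pressed (over 3 mm) (value of joint red_key above 0.003 m).
It fails at once if two keys are down at once (over 3 mm) (value of joint each of white_key, yellow_key above 0.003 m or value of joint each of white_key, green_key above 0.003 m or value of joint each of yellow_key, green_key above 0.003 m).
It fails at once if a bystander is moved more than 30 mm (distance of any of paperweight, ink_pot, saucer, ink_jar, brush_stand, seal_box from where it was at the start of the episode above 0.03 m).
It also fails if it takes over 53 s, if anything falls off the work surface, if the arm or the gripper's body presses on something with over 40 N, if the wrist force passes 120 N, or if a joint passes its speed limit or range.

## Robot

A 6-joint arm with a two-finger parallel gripper is mounted at the origin on the work surface. World frame = base frame: x ahead of the robot, y to its left, z up, the work surface at z = 0. Lengths are in m, angles in rad, forces in N, time in s.
With the tool pointing down it reaches from about 0.375 to 0.975 m from the base axis. Payload 3.8 kg.
Tool frame: the origin (TCP) lies at the very end of the fingers, on their centre line; the grasp point (between the pads) lies 19 mm behind it; z points along the fingers, y is the line along which they close (so a half turn about z gives the same grasp; the last joint's range is limited). The gripper opens to 85 mm and grips with 20 to 120 N. Pads are 22 mm wide; open, the fingers measure 114 mm over their backs; the gripper's body (76 mm by 85 mm) begins 54 mm behind the grasp point. The pads swing forward as they close: fully open they stand 13 mm farther back than shut.
Start: joints at [-1.279, 0.264, 1.604, -0, 1.274, -0.037], TCP at [0.218, -0.639, 0.231] pointing down, gripper open.
Joint ranges: [-2.63, 2.63], [-0.94, 2.18], [0.31, 2.57], [-1.31, 4.45], [0, 2.66], [-2.55, 2.55]. Speed limits (rad/s): [2.57, 2.57, 3.14, 3.14, 3.14, 3.14].

## Interface

Orientations are given as a rotation vector (axis times angle).
In Python, from workcell import read_state, read_camera, calibration, finish_job gives the robot as it stands.
- The arm moves only by the tool step_arm, never from a script. Its argument "commands" is a list of rows, each an object of numbers: "fingers": the gripper's target within -1 to 1 (shut at 1, half-way at 0, fully open at -1); "dx", "dy", "dz": the shift along the tool's x, y, z in m; "roll": the turn about the tool's z in degrees. In form: [{"fingers": .., "dx": .., "dy": .., "dz": .., "roll": ..}, ...]. A call has 1 to 8 rows; each row is the pose to reach, as a shift and turn from the pose commanded when the call began, along the tool's axes at that moment; what a row does not reach only later rows make up. A row lasts 1/8 s, in which the tool goes at most 62.5 mm and 10.7 degrees, less where a joint would pass 70% of its speed; a pose out of reach is approached as far as the arm can. A call with a gripper value outside its range is refused whole. The fingers move at their own pace and stop on an object; "squeeze" is the grip in N (left out, the last holds). Time passes only in rows, so rows that repeat a pose let the fingers close. It gives the time, the measured TCP pose, the force, the opening and the grip force at its end, in the units of the state.
- read_state(): the state, without advancing time (a new reading comes with each control period).
- read_camera(name): name is "scene" or "top"; returns (picture, depth): 400x640x3 uint8, blue, green, red; 400x640 float32, m along the optical axis (not along the pixel's ray), 0 where there is no reading.
- calibration(name): a dict with "intrinsics" (3x3 intrinsics, pixels), "world_to_cam" (4x4, takes a point from world to camera coordinates). Camera axes: x right, y up, looking along -z (the intrinsics and any distortion apply to the point x, -y, -z); pixel columns grow to the right and rows downward; lengths in m; the calibration is good to about 2 mm. A picture is of the moment at which its call begins. calibration takes no time and is no camera call.
- finish_job(): hands the job in; it is judged then, once.
The state is a dict: "time": time; "q": joint angles; "joint_vel": joint speeds; "joint_torque": joint torques, N m; "tool_pos": TCP position; "tcp_rot": TCP orientation; "wrist_force": force on the tool from outside, world axes, zero at the start; "torque": the same for the moment, N m; "width": opening from 0.0 (shut) to 1.0 (fully open); "grip_force": force on a finger pad.
Only numpy, scipy, OpenCV 4.12 (cv2) and the standard library are available. Lean on these libraries where they do the work, as an engineer would, in place of code of your own. Each camera call takes 0.05 s, during which the arm holds its last target. There are 200 camera calls.

## Working session

There is one attempt and no reset: what is moved stays moved. The work goes in short steps, Python scripts to look and compute and a tool call to move; the robot and the scene stay as the last step left them, time stands still between calls to the robot, and variables do not carry over. Pictures are saved under pics/ and viewed, at most 10 in all, crops included, and the job is handed in when it is done.

Besides the shell and the picture viewer there is one more tool, called after "Request:" by a JSON object that holds its "name" and its "arguments", one argument or row to a line. step_arm: Moves the arm, as the interface text tells. Its arguments: {"type":"object","properties":{"commands":{"type":"array","items":{"type":"object","properties":{"fingers":{"type":"number"},"dx":{"type":"number"},"dy":{"type":"number"},"dz":{"type":"number"},"roll":{"type":"number"}}}},"squeeze":{"type":"number"}},"required":["commands"]}

```bash
mkdir -p pics; cat > h.py <<'E'
import numpy as np, cv2
from workcell import *
from scipy.spatial.transform import Rotation as R
def ray(name,u,v):
    c=calibration(name);K=np.array(c["intrinsics"]);T=np.array(c["world_to_cam"])
    d=np.linalg.inv(K)@[u,v,1]; d=np.array([d[0],-d[1],-d[2]])
    return -T[:3,:3].T@T[:3,3], T[:3,:3].T@d   # origin, direction per unit depth
def pt(name,u,v,dep):
    o,d=ray(name,u,v); return o+d*dep
def cloud(name,dep):
    v,u=np.mgrid[:400,:640]; c=calibration(name);K=np.array(c["intrinsics"]);T=np.array(c["world_to_cam"])
    d=np.stack([u,v,np.ones_like(u)],-1)@np.linalg.inv(K).T*np.array([1,-1,-1])
    return (d*dep[...,None]-T[:3,3])@T[:3,:3]
E
python3 - <<'E'
from h import *
for n in("scene","top"):
    p,d=read_camera(n); cv2.imwrite(f"pics/{n}0.png",p); np.savez(f"{n}0.npz",p=p,d=d); c=calibration(n);print(c)
s=read_state();print(s)
E
```

```text
{'intrinsics': array([[371.76282425,   0.        , 319.62682424],
       [  0.        , 371.76282425, 199.55389356],
       [  0.        ,   0.        ,   1.        ]]), 'world_to_cam': array([[ 2.80487808e-01,  9.59856660e-01, -1.33523685e-03,
        -1.86974465e-01],
       [-7.68318897e-01,  2.25350319e-01,  5.99085391e-01,
         3.95050811e-01],
       [ 5.75336999e-01, -1.67010260e-01,  8.00684027e-01,
        -1.35390283e+00],
       [ 0.00000000e+00,  0.00000000e+00,  0.00000000e+00,
         1.00000000e+00]])}
{'intrinsics': array([[443.41727812,   0.        , 333.1341367 ],
       [  0.        , 443.41727812, 192.96073529],
       [  0.        ,   0.        ,   1.        ]]), 'world_to_cam': array([[-0.0248919 , -0.99967616, -0.00528875,  0.02076054],
       [ 0.99470932, -0.02529498,  0.09956675, -0.58619768],
       [-0.09966829, -0.00278237,  0.99501683, -1.24509909],
       [ 0.        ,  0.        ,  0.        ,  1.        ]])}
{'time': 0.1, 'q': array([-1.27889828e+00,  2.64706105e-01,  1.60527203e+00,  7.39868232e-06,
        1.27372519e+00, -3.68962559e-02]), 'joint_vel': array([ 0.00125644, -0.00303786, -0.00278561,  0.00096655, -0.00051735,
        0.00014185]), 'joint_torque': array([ 3.16199194e-04, -5.16706073e+01, -3.68590879e+01, -7.74217051e-05,
        6.22648935e-03, -8.78000674e-05]), 'tool_pos': array([ 0.21776439, -0.63818342,  0.2300488 ]), 'tcp_rot': array([-3.09716951e+00, -5.13799501e-01,  4.10284092e-04]), 'wrist_force': array([-0.1591082 ,  1.20592399, -1.06344837]), 'torque': array([-0.00476647, -0.03368901, -0.0130292 ]), 'grip_force': 0.0, 'width': 0.9969294845590178}
```

View pics/scene0.png

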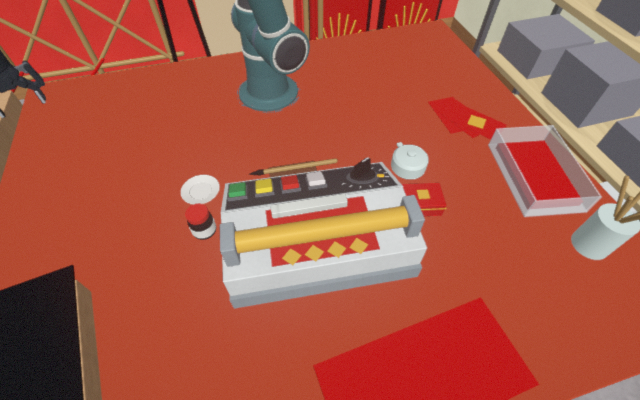

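View pics/top0.png

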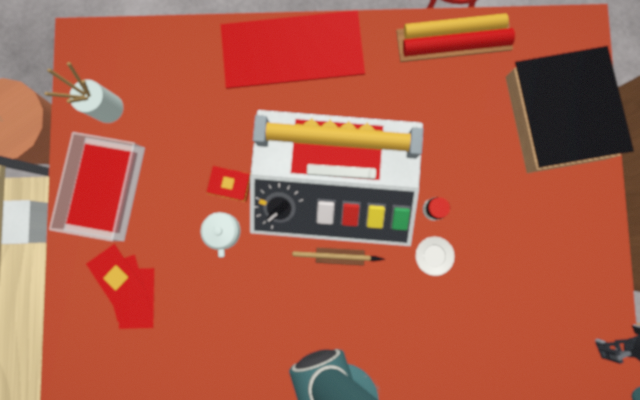

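The scene view looks at the press from behind. In the top view, pixel positions are: dial (279,208), white key (325,212), red (350,214), yellow (375,216) and green (400,217). The pointer is toward the lower left (268,219) and the gold tab is at the left (262,203). Next I measure these.

```bash
python3 - <<'E'
from h import *
z=np.load("top0.npz");p,d=z["p"],z["d"];P=cloud("top",d)
hsv=cv2.cvtColor(p,cv2.COLOR_BGR2HSV)
for n,(u,v) in dict(white=(325,212),red=(350,214),yellow=(375,216),green=(400,217)).items():
    sl=np.s_[v-18:v+19,u-13:u+14]
    h=hsv[sl].astype(int)
    if n=="white": m=h[...,2]>140
    else:
        H={"red":0,"yellow":25,"green":70}[n]; m=(np.minimum(abs(h[...,0]-H),180-abs(h[...,0]-H))<15)&(h[...,1]>120)&(h[...,2]>90)
    k,l,st,ce=cv2.connectedComponentsWithStats(m.astype(np.uint8)); i=l[18,13]; mm=l==i
    q=P[sl][mm]; cu,cv_=ce[i]+[u-13,v-18]
    print(n,i,mm.sum(),cu,cv_,np.median(q,0).round(4),q.min(0).round(3),q.max(0).round(3))
# panel plane: dark low-sat pixels between
m=np.zeros(d.shape,bool);m[180:245,252:415]=1
m&=(hsv[...,2]<80)&(d>0)
q=P[m]; 
for _ in range(6):
    c=q.mean(0);n=np.linalg.svd(q-c,full_matrices=0)[2][2];n*=np.sign(n[2]);r=abs((q-c)@n);q=q[r<max(.003,1.5*np.median(r))]
print("panel",c,n,len(q),np.median(r))
c0=p[170:255,240:320];cv2.imwrite("pics/dial0.png",cv2.resize(c0,None,fx=7,fy=7,interpolation=cv2.INTER_CUBIC)[:600])
s=np.load("scene0.npz")["p"][140:200,330:410];cv2.imwrite("pics/dials0.png",cv2.resize(s,None,fx=8,fy=8,interpolation=cv2.INTER_CUBIC))
E
```

```text
white 1 366 325.06284153005464 211.9207650273224 [0.5279 0.0288 0.1071] [0.499 0.004 0.068] [0.558 0.052 0.122]
red 1 360 350.1222222222222 214.5861111111111 [ 0.5185 -0.0382  0.106 ] [ 0.46  -0.063  0.069] [0.55  0.002 1.297]
yellow 1 375 375.39733333333334 216.608 [ 0.5115 -0.1052  0.106 ] [ 0.46  -0.131  0.066] [0.544 0.002 1.297]
green 1 319 400.33542319749216 218.67398119122257 [ 0.5046 -0.1722  0.1073] [ 0.477 -0.194  0.068] [ 0.533 -0.152  0.124]
panel [ 0.53061813 -0.0137429   0.08845868] [-0.43803481  0.03959603  0.89808555] 3168 0.0010741347271406437
```

View pics/dial0.png

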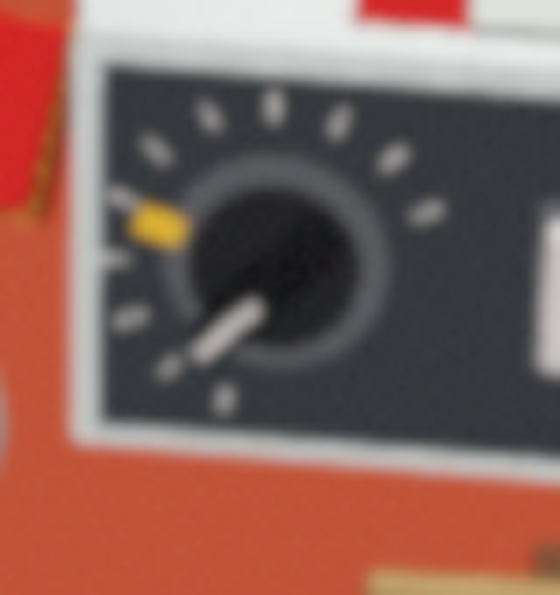

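The crop, which starts at pixel (240,170) and is scaled 7×, shows the white pointer line from (257,305) to (203,355). The gold tab is at (158,228) and the ring centre at about (277,262).

```bash
cat >> h.py <<'E'
psi=-0.108
X=np.array([np.cos(psi),np.sin(psi),0]);Y=np.array([-np.sin(psi),np.cos(psi),0])
N=-.438*X+np.array([0,0,.899]); U=.899*X+np.array([0,0,.438])  # U: up slope
W=np.array([.5279,.0288,.1071])-.022*N  # panel point below white key
def on(u,v,h,name="top"):
    o,d=ray(name,u,v); t=((W+h*N-o)@N)/(d@N); return o+t*d
def ang(v): return np.arctan2(v@Y,-v@U)   # dial angle: 0 down-slope, clockwise -> left(+Y)
E
python3 - <<'E'
from h import *
px=lambda a,b:(240+(a+.5)/7-.5,170+(b+.5)/7-.5)
C=on(*px(277,262),.006)-.006*N
print("C by ring",C, "rel white",(C-W)@Y,(C-W)@U)
D=W+.125*Y; print("C by white+125",D, )
g=on(*px(158,228),.006)-.006*N; 
a,b=on(*px(257,305),.044),on(*px(203,355),.044)
for c in(C,D): print("gold r,ang",np.linalg.norm(g-c),ang(g-c),"ptr dir",ang(b-a),"end r,ang",np.linalg.norm(b-c-.044*N),ang(b-c-.044*N),"a lat",ang(a-c-.044*N))
E
```

```text
C by ring [0.54821995 0.15367995 0.0859114 ] rel white 0.1263426459474083 -0.0032206961790780496
C by white+125 [0.55095363 0.15203304 0.087322  ]
gold r,ang 0.0478685415666131 1.783836513550811 ptr dir 0.7273286743216257 end r,ang 0.03297140974724384 0.7163247106496874 a lat 0.5992825818194757
gold r,ang 0.048621161633985964 1.7131961255550807 ptr dir 0.7273286743216257 end r,ang 0.03629880842841829 0.6859583446600419 a lat 0.4866331030964546
```

```bash
cat >> h.py <<'E'
C=np.array([.549,.153,.0863])
def heading(th):  # tool-x heading (world, deg) with the bar at dial angle th
    b=-np.cos(th)*U+np.sin(th)*Y; return np.degrees(np.arctan2(b[1],b[0]))
def go(pos,hd=None):
    s=read_state();M=R.from_rotvec(s["tcp_rot"]).as_matrix()
    h=np.degrees(np.arctan2(M[1,0],M[0,0])); r=0 if hd is None else (h-hd+180)%360-180
    print("shift",(M.T@(np.array(pos)-s["tool_pos"])).round(4),"roll",round(r,1),"heading",round(h,1),"pos",s["tool_pos"].round(4),"F",s["wrist_force"].round(2),"q",s["q"].round(2),"t",s["time"],"w",s["width"])
E
python3 -c "
from h import *
print(C+.03*N,heading(.72),heading(1.76)); p=C+.03*N;p[2]=.24;go(p,heading(.72))"
```

```text
[0.53593656 0.15441636 0.11327   ] 129.51954729145447 74.04414532600214
shift [ 0.5571 -0.6474 -0.0085] roll -110.7 heading 18.8 pos [ 0.2178 -0.6382  0.23  ] F [-0.16  1.21 -1.06] q [-1.28  0.26  1.61  0.    1.27 -0.04] t 0.1 w 0.9969294845590178
```

Request:
{"name": "step_arm", "arguments": {
  "commands": [
    {"fingers": 0, "dx": 0.035, "dy": -0.04, "dz": -0.008, "roll": -7},
    {"fingers": 0, "dx": 0.07, "dy": -0.081, "dz": -0.008, "roll": -14},
    {"fingers": 0, "dx": 0.105, "dy": -0.121, "dz": -0.008, "roll": -21},
    {"fingers": 0, "dx": 0.14, "dy": -0.162, "dz": -0.008, "roll": -28},
    {"fingers": 0, "dx": 0.175, "dy": -0.203, "dz": -0.008, "roll": -35},
    {"fingers": 0, "dx": 0.21, "dy": -0.243, "dz": -0.008, "roll": -42},
    {"fingers": 0, "dx": 0.245, "dy": -0.284, "dz": -0.008, "roll": -49},
    {"fingers": 0, "dx": 0.28, "dy": -0.325, "dz": -0.008, "roll": -56}
  ]
}}

```text
time: 1.1
tool_pos: [0.3781, -0.239, 0.239]
tcp_rot: [-2.491, -1.913, -0.0]
wrist_force: [1.1, 0.1, -0.0]
width: 0.496
grip_force: 0.0
```

```bash
python3 -c "
from h import *
p=C+.03*N;p[2]=.22;go(p,heading(.72))"
```

```text
shift [0.4208 0.0509 0.0191] roll -54.5 heading 75.0 pos [ 0.3781 -0.239   0.239 ] F [ 1.14  0.13 -0.02] q [-0.62 -0.18  2.05  0.    1.27 -0.36] t 1.1 w 0.4960565818345712
```

Request:
{"name": "step_arm", "arguments": {
  "commands": [
    {"fingers": 0, "dx": 0.055, "dy": 0.007, "dz": 0, "roll": -7},
    {"fingers": 0, "dx": 0.11, "dy": 0.014, "dz": 0, "roll": -14},
    {"fingers": 0, "dx": 0.165, "dy": 0.02, "dz": 0, "roll": -21},
    {"fingers": 0, "dx": 0.22, "dy": 0.027, "dz": 0, "roll": -28},
    {"fingers": 0, "dx": 0.275, "dy": 0.034, "dz": 0.005, "roll": -35},
    {"fingers": 0, "dx": 0.33, "dy": 0.04, "dz": 0.01, "roll": -42},
    {"fingers": 0, "dx": 0.385, "dy": 0.047, "dz": 0.015, "roll": -49},
    {"fingers": 0, "dx": 0.421, "dy": 0.051, "dz": 0.019, "roll": -54.5}
  ]
}}

```text
time: 2.1
tool_pos: [0.5375, 0.1545, 0.2195]
tcp_rot: [-1.337, -2.842, 0.0]
wrist_force: [0.2, 0.0, 0.7]
width: 0.502
grip_force: 0.0
```

Request:
{"name": "step_arm", "arguments": {
  "commands": [
    {"fingers": 0},
    {"fingers": 0}
  ]
}}

```text
invalid input
```

```bash
python3 -c "
from h import *
go(C+.03*N,heading(.72))
p,d=read_camera('scene')
cv2.imwrite('pics/s1.png',cv2.resize(p[80:230,300:460],None,fx=4,fy=4,interpolation=cv2.INTER_CUBIC))"
```

```text
shift [ 0.0008 -0.0012  0.1062] roll 0.1 heading 129.6 pos [0.5375 0.1545 0.2195] F [0.22 0.03 0.73] q [ 0.24  0.05  1.87  0.    1.22 -0.46] t 2.1 w 0.502407011843055
```

View pics/s1.png

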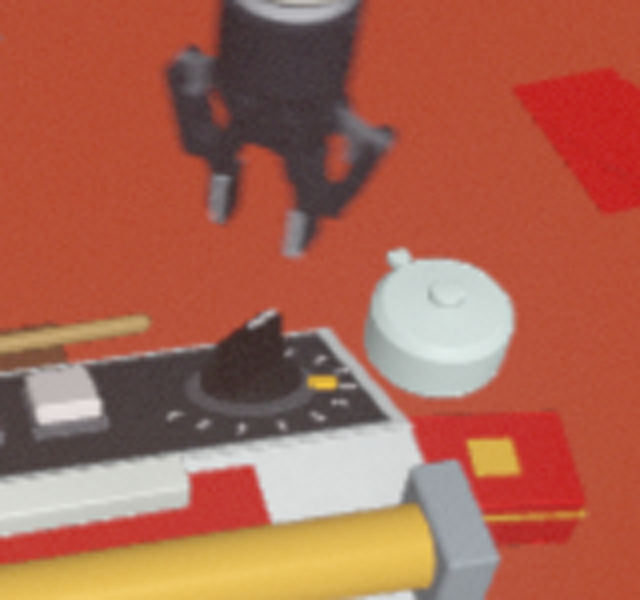

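The gripper stands over the dial bar, with the pointer at crop (262,318) and the gold tab at (322,382). Descending to grip.

Request:
{"name": "step_arm", "arguments": {
  "commands": [
    {"fingers": 0, "dx": 0.001, "dy": -0.001, "dz": 0.04, "roll": 0},
    {"fingers": 0, "dx": 0.001, "dy": -0.001, "dz": 0.07, "roll": 0},
    {"fingers": 0, "dx": 0.001, "dy": -0.001, "dz": 0.09, "roll": 0},
    {"fingers": 0, "dx": 0.001, "dy": -0.001, "dz": 0.106, "roll": 0},
    {"fingers": 0, "dx": 0.001, "dy": -0.001, "dz": 0.106, "roll": 0},
    {"fingers": 0.6, "dx": 0.001, "dy": -0.001, "dz": 0.106, "roll": 0},
    {"fingers": 0.6, "dx": 0.001, "dy": -0.001, "dz": 0.106, "roll": 0},
    {"fingers": 0.6, "dx": 0.001, "dy": -0.001, "dz": 0.106, "roll": 0}
  ],
  "squeeze": 20
}}

```text
time: 3.15
tool_pos: [0.5356, 0.1512, 0.1155]
tcp_rot: [1.343, 2.84, -0.003]
wrist_force: [-2.9, -4.0, 2.9]
width: 0.225
grip_force: 18.5
```

Request:
{"name": "step_arm", "arguments": {
  "commands": [
    {"fingers": 0.6, "roll": 6},
    {"fingers": 0.6, "roll": 13},
    {"fingers": 0.6, "roll": 20},
    {"fingers": 0.6, "roll": 27},
    {"fingers": 0.6, "roll": 34},
    {"fingers": 0.6, "roll": 41},
    {"fingers": 0.6, "roll": 48},
    {"fingers": 0.6, "roll": 55}
  ]
}}

```text
invalid input
```

Request:
{"name": "step_arm", "arguments": {
  "commands": [
    {"fingers": 0.6, "roll": 0},
    {"fingers": 0.2, "roll": 0},
    {"fingers": 0.2, "roll": 0}
  ]
}}

```text
invalid input
```

Request:
{"name": "step_arm", "arguments": {
  "commands": [
    {"fingers": 0.2, "dz": -0.03},
    {"fingers": 0.2, "dz": -0.08},
    {"fingers": 0.2, "dz": -0.12},
    {"fingers": 0.2, "dz": -0.15},
    {"fingers": 0.2, "dz": -0.15}
  ]
}}

```text
invalid input
```

Request:
{"name": "step_arm", "arguments": {
  "commands": [
    {"fingers": 0.6, "dx": 0, "dy": 0, "dz": 0, "roll": 6},
    {"fingers": 0.6, "dx": 0, "dy": 0, "dz": 0, "roll": 13},
    {"fingers": 0.6, "dx": 0, "dy": 0, "dz": 0, "roll": 20},
    {"fingers": 0.6, "dx": 0, "dy": 0, "dz": 0, "roll": 27},
    {"fingers": 0.6, "dx": 0, "dy": 0, "dz": 0, "roll": 34},
    {"fingers": 0.6, "dx": 0, "dy": 0, "dz": 0, "roll": 41},
    {"fingers": 0.6, "dx": 0, "dy": 0, "dz": 0, "roll": 48},
    {"fingers": 0.6, "dx": 0, "dy": 0, "dz": 0, "roll": 55}
  ]
}}

```text
time: 4.15
tool_pos: [0.53, 0.1508, 0.1143]
tcp_rot: [-2.503, -1.891, 0.019]
wrist_force: [-18.5, -5.4, 10.9]
width: 0.225
grip_force: 37.5
```

Request:
{"name": "step_arm", "arguments": {
  "commands": [
    {"fingers": 0.6, "dx": 0, "dy": 0, "dz": 0, "roll": 0},
    {"fingers": 0.2, "dx": 0, "dy": 0, "dz": 0, "roll": 0},
    {"fingers": 0.2, "dx": 0, "dy": 0, "dz": 0, "roll": 0}
  ]
}}

```text
time: 4.53
tool_pos: [0.5363, 0.1524, 0.1152]
tcp_rot: [2.503, 1.898, 0.002]
wrist_force: [-1.6, -0.3, -0.1]
width: 0.4
grip_force: 0.8
```

Request:
{"name": "step_arm", "arguments": {
  "commands": [
    {"fingers": 0.2, "dx": 0, "dy": 0, "dz": -0.02, "roll": 0},
    {"fingers": 0.2, "dx": 0, "dy": 0, "dz": -0.06, "roll": 0},
    {"fingers": 0.2, "dx": 0, "dy": 0, "dz": -0.11, "roll": 0},
    {"fingers": 0.2, "dx": 0, "dy": 0, "dz": -0.14, "roll": 0},
    {"fingers": 0.2, "dx": 0, "dy": 0, "dz": -0.14, "roll": 0}
  ]
}}

```text
time: 5.15
tool_pos: [0.539, 0.153, 0.259]
tcp_rot: [2.5, 1.896, 0.013]
wrist_force: [0.1, 0.1, -0.4]
width: 0.403
grip_force: 0.0
```

```bash
python3 -c "
from h import *
go(C+.03*N,heading(1.76))
p,d=read_camera('scene')
cv2.imwrite('pics/s2.png',cv2.resize(p[140:200,330:410],None,fx=8,fy=8,interpolation=cv2.INTER_CUBIC))"
```

```text
shift [-1.000e-04 -4.500e-03  1.457e-01] roll 0.3 heading 74.3 pos [0.539 0.153 0.259] F [ 0.11  0.12 -0.42] q [0.23 0.02 1.82 0.   1.28 0.51] t 5.15 w 0.40256730052223166
```

View pics/s2.png

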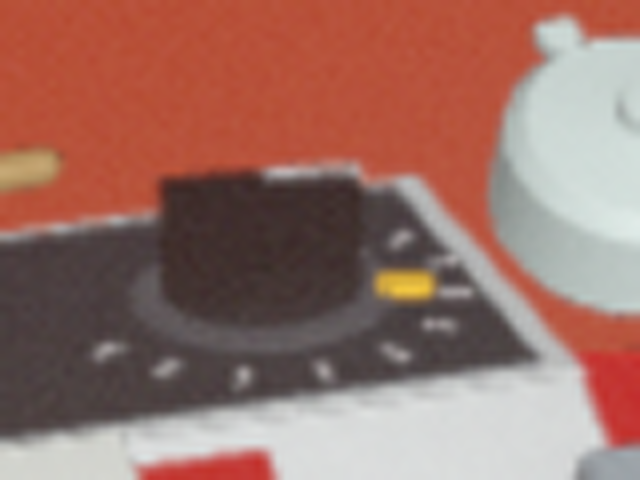

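The bar now lies across the slope. Its top edge runs from crop (165,182) to (358,168), and the gold tab is at (405,285), from crop origin (330,140) at scale 8.

```bash
python3 - <<'E'
from h import *
px=lambda a,b:(330+(a+.5)/8-.5,140+(b+.5)/8-.5)
Q=lambda a,b,h:on(*px(a,b),h,"scene")-h*N
g=Q(405,285,.006)
a,b=Q(165,182,.044),Q(358,168,.044)
w1,w2=Q(265,176,.044),Q(355,166,.044)
print("bar",ang(b-a),np.linalg.norm(b-a),"white",ang(w2-w1),"mid",(a+b)/2,C,"gold",ang(g-C),np.linalg.norm(g-C),ang(g-(a+b)/2),np.linalg.norm(g-(a+b)/2))
# top view
p,d=read_camera("top"); np.save("top1.npy",p)
hsv=cv2.cvtColor(p,cv2.COLOR_BGR2HSV)[170:255,240:300].astype(int)
m=(hsv[...,0]>15)&(hsv[...,0]<35)&(hsv[...,1]>120)&(hsv[...,2]>120)
k,l,st,ce=cv2.connectedComponentsWithStats(m.astype(np.uint8));print(ce[1:]+[240,170],st[1:,4])
cv2.imwrite("pics/top1.png",cv2.resize(p[170:255,240:320],None,fx=7,fy=7,interpolation=cv2.INTER_CUBIC))
E
```

```text
bar 1.7296744687480676 0.063361220126839 white 1.6292950610569283 mid [0.54610046 0.15562973 0.08478239] [0.549  0.153  0.0863] gold 1.890990655698332 0.047646665905025774 1.9778953519161153 0.04674323637512957
[[296. 252.]] [5]
```

View pics/top1.png

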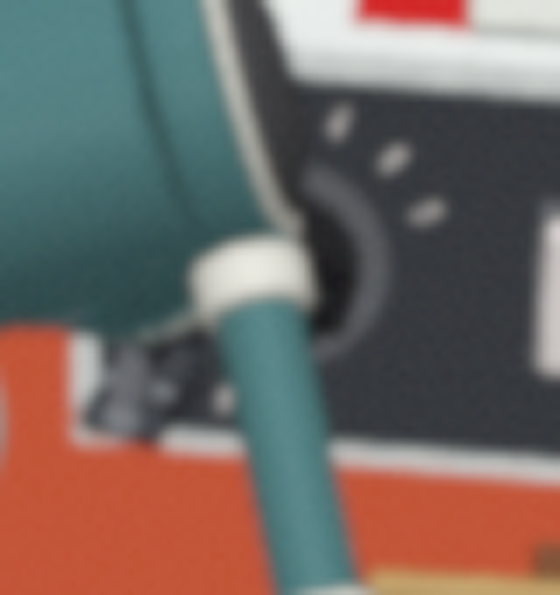

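```bash
python3 -c "
from h import *
go([.49,-.2,.25],83.8)"
```

```text
shift [-0.3518  0.0505  0.0043] roll -9.5 heading 74.3 pos [0.5363 0.1524 0.2545] F [-0.14  0.03 -0.87] q [0.23 0.03 1.83 0.   1.28 0.51] t 5.25 w 0.4042781519935525
```

Request:
{"name": "step_arm", "arguments": {
  "commands": [
    {"fingers": 0.2, "dx": -0.03, "dy": 0.005, "dz": 0, "roll": -2},
    {"fingers": 0.2, "dx": -0.08, "dy": 0.012, "dz": 0, "roll": -4},
    {"fingers": 1, "dx": -0.13, "dy": 0.02, "dz": 0, "roll": -6},
    {"fingers": 1, "dx": -0.18, "dy": 0.026, "dz": 0, "roll": -8},
    {"fingers": 1, "dx": -0.23, "dy": 0.034, "dz": 0, "roll": -9.5},
    {"fingers": 1, "dx": -0.28, "dy": 0.04, "dz": 0, "roll": -9.5},
    {"fingers": 1, "dx": -0.33, "dy": 0.047, "dz": 0, "roll": -9.5},
    {"fingers": 1, "dx": -0.35, "dy": 0.05, "dz": 0, "roll": -9.5}
  ]
}}

```text
time: 6.25
tool_pos: [0.4882, -0.2, 0.2521]
tcp_rot: [-2.338, -2.094, 0.002]
wrist_force: [-0.2, 0.0, -0.3]
width: -0.001
grip_force: 0.0
```

```bash
python3 - <<'E'
from h import *
p,d=read_camera("top"); np.savez("top2.npz",p=p,d=d)
for q in(np.load("top0.npz")["p"],p):
    hsv=cv2.cvtColor(q,cv2.COLOR_BGR2HSV)[190:225,256:300].astype(int)
    m=(hsv[...,0]>15)&(hsv[...,0]<35)&(hsv[...,1]>110)&(hsv[...,2]>110)
    k,l,st,ce=cv2.connectedComponentsWithStats(m.astype(np.uint8))
    i=1+st[1:,4].argmax();c=ce[i]+[256,190]; g=on(*c,.006)-.006*N
    print(c,st[i,4],ang(g-C),np.linalg.norm(g-C))
cv2.imwrite("pics/top2.png",cv2.resize(p[170:255,240:320],None,fx=7,fy=7,interpolation=cv2.INTER_CUBIC))
E
```

```text
[262.13636364 201.72727273] 44 1.7867548136512783 0.04854409340196025
[262.20454545 201.70454545] 44 1.7892500130504083 0.04838127686840848
```

View pics/top2.png

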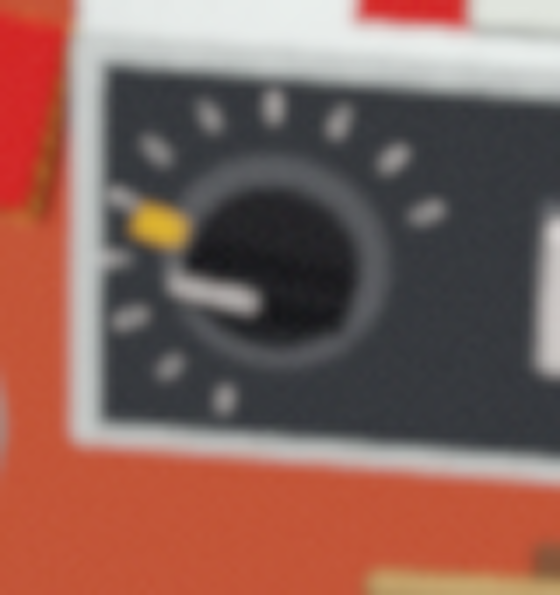

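The pointer line now runs from crop (258,303) to (175,285), and the gold tab is at (158,228).

```bash
python3 - <<'E'
from h import *
from scipy.optimize import least_squares
px=lambda a,b:(240+(a+.5)/7-.5,170+(b+.5)/7-.5)
Q=lambda a,b,h:on(*px(a,b),h)-h*N
a,b=Q(258,303,.044),Q(175,285,.044)
print("ptr",ang(b-a),"length",np.linalg.norm(b-a))
# circle through ticks (panel level)
T=[(225,400),(170,366),(130,318),(155,150),(209,116),(275,107),(340,121),(394,157),(428,212)]
P=np.array([[ (q:=Q(*t,.0005)-W)@U,q@Y] for t in T])
s=least_squares(lambda v:np.hypot(*(P-v[:2]).T)-v[2],[0,.125,.05]);print(s.x,np.abs(s.fun).max())
c=W+s.x[0]*U+s.x[1]*Y
g=Q(159,227,.006);print("C",c,"gold",ang(g-c),np.linalg.norm(g-c),"tip",ang(b-c),np.linalg.norm(b-c),ang(a-c))
g1,g2=Q(132,218,.006),Q(187,238,.006);print("tab axis",ang(g1-g2))
print("ticks",[round(ang(Q(*t,.0005)-c),3) for t in T])
E
```

```text
ptr 1.7135856766397606 length 0.031978103105101637
[-0.00505569  0.12734497  0.06419535] 0.0005175799872881442
C [0.54668781 0.15485426 0.08510761] gold 1.8375989415870901 0.04706615452290238 tip 1.7230624423497158 0.03227000755361628 2.524727225934141
tab axis 1.861304202119832
ticks [np.float64(0.295), np.float64(0.699), np.float64(1.095), np.float64(2.285), np.float64(2.693), np.float64(3.102), np.float64(-2.781), np.float64(-2.391), np.float64(-1.986)]
```

Tick spacing of 0.4 rad confirms the frame. The pointer is at 1.715 and the tab at 1.84, so I regrip and turn about 0.12 rad more, adding a bit for the earlier undershoot.

```bash
sed -i 's/^C=.*/C=np.array([.5467,.1549,.0851])/' h.py; python3 -c "
from h import *
print(heading(1.715),heading(1.87)); p=C+.03*N;p[2]+=.1;print(p);go(p,heading(1.715))"
```

```text
76.37442493594523 68.31287855718848
[0.53363656 0.15631636 0.21207   ]
shift [0.3604 0.0058 0.04  ] roll 7.3 heading 83.7 pos [ 0.4883 -0.2013  0.2523] F [ 0.44 -1.56 -0.15] q [-0.44 -0.03  1.89 -0.    1.28 -0.33] t 6.3 w 0.000998243137474112
```

Request:
{"name": "step_arm", "arguments": {
  "commands": [
    {"fingers": 0.2, "dx": 0.05, "dy": 0, "dz": 0, "roll": 0},
    {"fingers": 0.2, "dx": 0.1, "dy": 0, "dz": 0, "roll": 0},
    {"fingers": 0.2, "dx": 0.15, "dy": 0.001, "dz": 0, "roll": 2},
    {"fingers": 0.2, "dx": 0.2, "dy": 0.003, "dz": 0, "roll": 4},
    {"fingers": 0.2, "dx": 0.25, "dy": 0.004, "dz": 0, "roll": 6},
    {"fingers": 0.2, "dx": 0.3, "dy": 0.005, "dz": 0.01, "roll": 7.3},
    {"fingers": 0.2, "dx": 0.345, "dy": 0.006, "dz": 0.025, "roll": 7.3},
    {"fingers": 0.2, "dx": 0.36, "dy": 0.006, "dz": 0.04, "roll": 7.3}
  ]
}}

```text
time: 7.3
tool_pos: [0.5333, 0.1624, 0.2127]
tcp_rot: [-2.462, -1.95, 0.001]
wrist_force: [-0.4, -1.0, -1.1]
width: 0.402
grip_force: 0.0
```

Request:
{"name": "step_arm", "arguments": {
  "commands": [
    {"fingers": 0.2, "dx": 0, "dy": 0, "dz": 0.02, "roll": 0},
    {"fingers": 0.2, "dx": 0, "dy": 0, "dz": 0.05, "roll": 0},
    {"fingers": 0.2, "dx": 0, "dy": 0, "dz": 0.08, "roll": 0},
    {"fingers": 0.2, "dx": 0, "dy": 0, "dz": 0.1, "roll": 0},
    {"fingers": 0.2, "dx": 0, "dy": 0, "dz": 0.1, "roll": 0}
  ]
}}

```text
time: 7.92
tool_pos: [0.5317, 0.157, 0.1112]
tcp_rot: [-2.466, -1.942, 0.009]
wrist_force: [-0.2, -0.2, 0.7]
width: 0.4
grip_force: 0.0
```

```bash
python3 -c "
from h import *
go(C+.03*N,heading(1.87))"
```

```text
shift [-0.0002  0.002  -0.0009] roll 8.1 heading 76.4 pos [0.5317 0.157  0.1112] F [-0.23 -0.2   0.74] q [ 0.24  0.15  1.98 -0.    1.02  0.48] t 7.925 w 0.3997117405911248
```

Straddling with no contact. Next: close, turn 8°, open, lift.

Request:
{"name": "step_arm", "arguments": {
  "commands": [
    {"fingers": 0.6, "dx": 0, "dy": 0.002, "dz": 0, "roll": 0},
    {"fingers": 0.6, "dx": 0, "dy": 0.002, "dz": 0, "roll": 0},
    {"fingers": 0.6, "dx": 0, "dy": 0.002, "dz": 0, "roll": 4},
    {"fingers": 0.6, "dx": 0, "dy": 0.002, "dz": 0, "roll": 8},
    {"fingers": 0.6, "dx": 0, "dy": 0.002, "dz": 0, "roll": 8},
    {"fingers": 0.6, "dx": 0, "dy": 0.002, "dz": 0, "roll": 8},
    {"fingers": 0.2, "dx": 0, "dy": 0.002, "dz": 0, "roll": 8},
    {"fingers": 0.2, "dx": 0, "dy": 0.002, "dz": 0, "roll": 8}
  ],
  "squeeze": 20
}}

```text
time: 8.93
tool_pos: [0.5375, 0.1585, 0.1157]
tcp_rot: [2.595, 1.768, 0.005]
wrist_force: [-0.8, 0.7, 0.7]
width: 0.401
grip_force: 0.0
```

Request:
{"name": "step_arm", "arguments": {
  "commands": [
    {"fingers": 0.2, "dx": 0, "dy": 0, "dz": -0.02, "roll": 0},
    {"fingers": 0.2, "dx": 0, "dy": 0, "dz": -0.06, "roll": 0},
    {"fingers": 0.2, "dx": 0, "dy": 0, "dz": -0.1, "roll": 0},
    {"fingers": 0.2, "dx": 0, "dy": 0, "dz": -0.13, "roll": 0}
  ]
}}

```text
time: 9.43
tool_pos: [0.5376, 0.1587, 0.2475]
tcp_rot: [2.595, 1.768, 0.006]
wrist_force: [1.1, 0.3, 0.1]
width: 0.399
grip_force: 0.0
```

```bash
python3 -c "
from h import *
go([.49,-.2,.24],83.8)"
```

```text
shift [-0.3512  0.087   0.007 ] roll -15.3 heading 68.5 pos [0.5376 0.1587 0.2475] F [1.11 0.29 0.13] q [ 0.24  0.03  1.84 -0.    1.27  0.62] t 9.425 w 0.3988478334680954
```

Request:
{"name": "step_arm", "arguments": {
  "commands": [
    {"fingers": 0.2, "dx": -0.03, "dy": 0.008, "dz": 0, "roll": -2},
    {"fingers": 0.2, "dx": -0.08, "dy": 0.02, "dz": 0, "roll": -5},
    {"fingers": 1, "dx": -0.13, "dy": 0.032, "dz": 0, "roll": -8},
    {"fingers": 1, "dx": -0.18, "dy": 0.045, "dz": 0, "roll": -11},
    {"fingers": 1, "dx": -0.23, "dy": 0.057, "dz": 0, "roll": -13},
    {"fingers": 1, "dx": -0.28, "dy": 0.07, "dz": 0, "roll": -15.3},
    {"fingers": 1, "dx": -0.33, "dy": 0.082, "dz": 0, "roll": -15.3},
    {"fingers": 1, "dx": -0.35, "dy": 0.087, "dz": 0, "roll": -15.3}
  ]
}}

```text
time: 10.42
tool_pos: [0.4891, -0.2022, 0.2455]
tcp_rot: [2.339, 2.093, 0.001]
wrist_force: [-0.3, 0.2, 0.9]
width: 0.0
grip_force: 0.0
```

```bash
python3 - <<'E'
from h import *
p,d=read_camera("top")
cv2.imwrite("pics/top3.png",cv2.resize(p[170:255,240:320],None,fx=7,fy=7,interpolation=cv2.INTER_CUBIC))
t=W+.022*N+.03*N; t[2]+=0; print(W+.022*N); go(t,83.8)
E
```

```text
[0.5279 0.0288 0.1071]
shift [ 0.2356 -0.0004  0.1106] roll -0.1 heading 83.7 pos [ 0.489  -0.2036  0.2454] F [-0.36 -1.18  0.03] q [-0.44 -0.02  1.9  -0.    1.26 -0.33] t 10.475 w 0.0026697079186188202
```

View pics/top3.png

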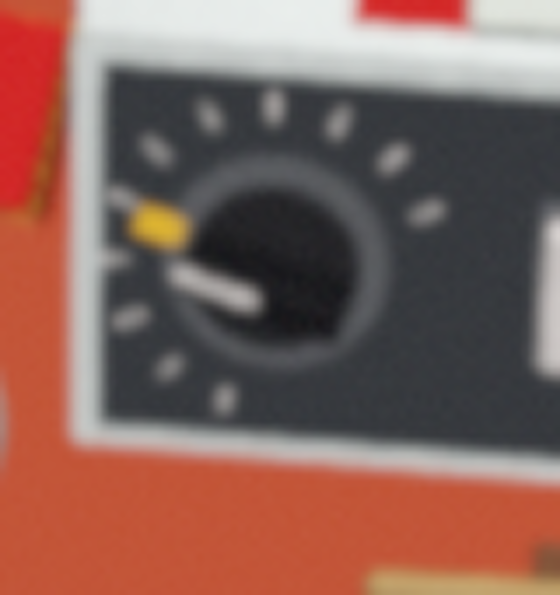

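The pointer line, crop (258,300) to (175,270), is parallel to the tab's axis, so the dial is set and released. Next is the white key.

Request:
{"name": "step_arm", "arguments": {
  "commands": [
    {"fingers": 1, "dx": 0.05, "dy": 0, "dz": 0, "roll": 0},
    {"fingers": 1, "dx": 0.1, "dy": 0, "dz": 0, "roll": 0},
    {"fingers": 1, "dx": 0.15, "dy": 0, "dz": 0.01, "roll": 0},
    {"fingers": 1, "dx": 0.2, "dy": 0, "dz": 0.04, "roll": 0},
    {"fingers": 1, "dx": 0.236, "dy": 0, "dz": 0.08, "roll": 0},
    {"fingers": 1, "dx": 0.236, "dy": 0, "dz": 0.1, "roll": 0},
    {"fingers": 1, "dx": 0.236, "dy": 0, "dz": 0.11, "roll": 0},
    {"fingers": 1, "dx": 0.236, "dy": 0, "dz": 0.11, "roll": 0}
  ]
}}

```text
time: 11.48
tool_pos: [0.5145, 0.0355, 0.1344]
tcp_rot: [-2.338, -2.098, 0.0]
wrist_force: [-0.1, -1.0, 0.4]
width: 0.001
grip_force: 0.0
```

```bash
python3 -c "
from h import *
go(W+.022*N)"
```

```text
shift [-0.0052  0.0141  0.0273] roll 0 heading 83.8 pos [0.5145 0.0355 0.1344] F [-0.14 -1.03  0.36] q [ 0.02  0.05  2.04 -0.    1.05  0.13] t 11.475 w 0.0006488036776164171
```

Request:
{"name": "step_arm", "arguments": {
  "commands": [
    {"fingers": 1, "dx": -0.003, "dy": 0.0055, "dz": 0.011, "roll": 0},
    {"fingers": 1, "dx": -0.003, "dy": 0.01, "dz": 0.02, "roll": 0},
    {"fingers": 1, "dx": -0.003, "dy": 0.012, "dz": 0.025, "roll": 0},
    {"fingers": 1, "dx": -0.003, "dy": 0.012, "dz": 0.025, "roll": 0}
  ]
}}

```text
time: 11.98
tool_pos: [0.5263, 0.0311, 0.1092]
tcp_rot: [2.338, 2.098, -0.001]
wrist_force: [-0.5, 0.1, 2.3]
width: -0.002
grip_force: 0.8
```

Request:
{"name": "step_arm", "arguments": {
  "commands": [
    {"fingers": 1, "dx": 0, "dy": 0.001, "dz": 0.003, "roll": 0},
    {"fingers": 1, "dx": 0, "dy": 0.002, "dz": 0.005, "roll": 0},
    {"fingers": 1, "dx": 0, "dy": 0.002, "dz": 0.005, "roll": 0}
  ]
}}

```text
time: 12.35
tool_pos: [0.5283, 0.031, 0.1046]
tcp_rot: [2.337, 2.098, 0.0]
wrist_force: [-0.0, -2.5, 4.1]
width: -0.001
grip_force: 1.7
```

Request:
{"name": "step_arm", "arguments": {
  "commands": [
    {"fingers": 1, "dx": 0, "dy": 0.001, "dz": 0.003, "roll": 0},
    {"fingers": 1, "dx": 0, "dy": 0.002, "dz": 0.005, "roll": 0},
    {"fingers": 1, "dx": 0, "dy": 0.002, "dz": 0.005, "roll": 0}
  ]
}}

```text
time: 12.72
tool_pos: [0.5297, 0.0308, 0.1028]
tcp_rot: [-2.337, -2.099, 0.002]
wrist_force: [-11.5, -3.2, 26.2]
width: 0.003
grip_force: 14.0
```

Request:
{"name": "step_arm", "arguments": {
  "commands": [
    {"fingers": 1, "dx": 0, "dy": -0.01, "dz": -0.02, "roll": 0},
    {"fingers": 1, "dx": 0, "dy": -0.025, "dz": -0.055, "roll": 0},
    {"fingers": 1, "dx": -0.03, "dy": -0.025, "dz": -0.07, "roll": 0},
    {"fingers": 1, "dx": -0.07, "dy": -0.025, "dz": -0.07, "roll": 0},
    {"fingers": 1, "dx": -0.11, "dy": -0.025, "dz": -0.07, "roll": 0},
    {"fingers": 1, "dx": -0.135, "dy": -0.025, "dz": -0.065, "roll": 0},
    {"fingers": 1, "dx": -0.135, "dy": -0.025, "dz": -0.05, "roll": 0},
    {"fingers": 1, "dx": -0.135, "dy": -0.025, "dz": -0.05, "roll": 0}
  ]
}}

```text
time: 13.72
tool_pos: [0.4889, -0.0994, 0.1469]
tcp_rot: [-2.335, -2.095, 0.003]
wrist_force: [-0.2, -0.4, 0.2]
width: 0.003
grip_force: 0.0
```

```bash
python3 -c "
from h import *
go([.5115,-.1052,.106],83.8)"
```

```text
shift [-0.0034  0.0233  0.0408] roll 0.0 heading 83.8 pos [ 0.4889 -0.0994  0.1469] F [-0.2  -0.39  0.24] q [-0.25  0.    2.06  0.    1.08 -0.14] t 13.725 w 0.003029603273197129
```

Request:
{"name": "step_arm", "arguments": {
  "commands": [
    {"fingers": 1, "dx": -0.003, "dy": 0.012, "dz": 0.02, "roll": 0},
    {"fingers": 1, "dx": -0.003, "dy": 0.018, "dz": 0.032, "roll": 0},
    {"fingers": 1, "dx": -0.003, "dy": 0.021, "dz": 0.039, "roll": 0},
    {"fingers": 1, "dx": -0.003, "dy": 0.024, "dz": 0.045, "roll": 0},
    {"fingers": 1, "dx": -0.003, "dy": 0.024, "dz": 0.045, "roll": 0}
  ]
}}

```text
time: 14.35
tool_pos: [0.5137, -0.1053, 0.104]
tcp_rot: [-2.336, -2.098, 0.001]
wrist_force: [-3.2, 2.4, 2.9]
width: 0.003
grip_force: 1.7
```

Request:
{"name": "step_arm", "arguments": {
  "commands": [
    {"fingers": 1, "dx": 0, "dy": 0.001, "dz": 0.002, "roll": 0},
    {"fingers": 1, "dx": 0, "dy": 0.002, "dz": 0.004, "roll": 0},
    {"fingers": 1, "dx": 0, "dy": 0.002, "dz": 0.004, "roll": 0}
  ]
}}

```text
time: 14.72
tool_pos: [0.5148, -0.1058, 0.1028]
tcp_rot: [-2.336, -2.097, 0.002]
wrist_force: [-12.1, 5.6, 18.8]
width: -0.0
grip_force: 11.4
```

Request:
{"name": "step_arm", "arguments": {
  "commands": [
    {"fingers": 1, "dx": 0, "dy": -0.01, "dz": -0.02, "roll": 0},
    {"fingers": 1, "dx": 0, "dy": -0.025, "dz": -0.055, "roll": 0},
    {"fingers": 1, "dx": -0.03, "dy": -0.025, "dz": -0.06, "roll": 0},
    {"fingers": 1, "dx": -0.067, "dy": -0.025, "dz": -0.055, "roll": 0},
    {"fingers": 1, "dx": -0.067, "dy": -0.025, "dz": -0.05, "roll": 0},
    {"fingers": 1, "dx": -0.067, "dy": -0.025, "dz": -0.05, "roll": 0}
  ]
}}

```text
time: 15.48
tool_pos: [0.4838, -0.1702, 0.1499]
tcp_rot: [-2.338, -2.097, 0.0]
wrist_force: [-0.3, 0.3, 0.8]
width: -0.0
grip_force: 0.0
```

```bash
python3 -c "
from h import *
go([.5046,-.1722,.107],83.8)"
```

```text
shift [0.0003 0.0209 0.0429] roll -0.0 heading 83.8 pos [ 0.4838 -0.1702  0.1499] F [-0.34  0.33  0.76] q [-0.39  0.02  2.03  0.    1.08 -0.28] t 15.475 w -0.000400073411669296
```

Request:
{"name": "step_arm", "arguments": {
  "commands": [
    {"fingers": 1, "dx": 0, "dy": 0.012, "dz": 0.02, "roll": 0},
    {"fingers": 1, "dx": 0, "dy": 0.018, "dz": 0.032, "roll": 0},
    {"fingers": 1, "dx": 0, "dy": 0.021, "dz": 0.041, "roll": 0},
    {"fingers": 1, "dx": 0, "dy": 0.024, "dz": 0.048, "roll": 0},
    {"fingers": 1, "dx": 0, "dy": 0.024, "dz": 0.048, "roll": 0}
  ]
}}

```text
time: 16.1
tool_pos: [0.5079, -0.1722, 0.1035]
tcp_rot: [-2.336, -2.098, 0.0]
wrist_force: [-5.0, 3.3, 8.7]
width: -0.003
grip_force: 4.9
```

Request:
{"name": "step_arm", "arguments": {
  "commands": [
    {"fingers": 1, "dx": 0, "dy": 0.001, "dz": 0.002, "roll": 0},
    {"fingers": 1, "dx": 0, "dy": 0.002, "dz": 0.004, "roll": 0},
    {"fingers": 1, "dx": 0, "dy": 0.002, "dz": 0.004, "roll": 0}
  ]
}}

```text
time: 16.48
tool_pos: [0.5086, -0.1723, 0.1026]
tcp_rot: [-2.335, -2.097, 0.003]
wrist_force: [-15.2, 5.9, 31.1]
width: 0.002
grip_force: 17.5
```

Bottomed. Retract and take a last look.

Request:
{"name": "step_arm", "arguments": {
  "commands": [
    {"fingers": 1, "dx": 0, "dy": -0.01, "dz": -0.02, "roll": 0},
    {"fingers": 1, "dx": 0, "dy": -0.025, "dz": -0.06, "roll": 0},
    {"fingers": 1, "dx": -0.01, "dy": -0.025, "dz": -0.11, "roll": 0},
    {"fingers": 1, "dx": -0.03, "dy": -0.025, "dz": -0.15, "roll": 0},
    {"fingers": 1, "dx": -0.03, "dy": -0.025, "dz": -0.15, "roll": 0},
    {"fingers": 1, "dx": -0.03, "dy": -0.025, "dz": -0.15, "roll": 0}
  ]
}}

```text
time: 17.23
tool_pos: [0.4815, -0.2, 0.2478]
tcp_rot: [-2.337, -2.098, 0.0]
wrist_force: [0.6, 0.5, -0.1]
width: -0.0
grip_force: 0.0
```

```bash
python3 -c "
from h import *
p,d=read_camera('top')
cv2.imwrite('pics/end.png',cv2.resize(p[165:265,200:460],None,fx=3,fy=3,interpolation=cv2.INTER_CUBIC))"
```

```text
(no output)
```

View pics/end.png

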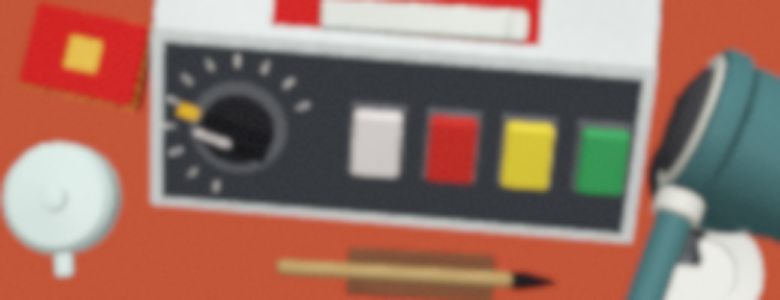

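The pointer at (210,137) still lines up with the gold tab at (187,112), all four keys are up, and nothing around the press has moved.

```bash
python3 -c "
from workcell import *
print(finish_job())"
```

```text
the job is handed in; nothing more can be done
None
```

The job is handed in with no verdict returned: the dial is set at the gold tab and released, the white, yellow and green keys were each pressed fully down in order, red was never touched, and in the last picture all keys are up and nothing visible has moved.

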